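# Ease the spring clip off the specimen rod with the wedge

## Robot

A 6-joint arm with a two-finger parallel gripper is mounted at the origin on the work surface. World frame = base frame: x ahead of the robot, y to its left, z up, the work surface at z = 0. Lengths are in m, angles in rad, forces in N, time in s.
With the tool pointing down it reaches from about 0.375 to 0.975 m from the base axis. Payload 3.8 kg.
Tool frame: the origin (TCP) lies midway between the tips of the shut fingers; the grasp point (between the pads) lies 19 mm behind it; z points along the fingers, y is the line along which they close (so a half turn about z gives the same grasp; the last joint's range is limited). The gripper opens to 85 mm and grips with 20 to 120 N. Pads are 22 mm wide; open, the fingers measure 114 mm over their backs; the gripper's body (76 mm by 85 mm) begins 54 mm behind the grasp point. The pads swing forward as they close: fully open they stand 13 mm farther back than shut.
Start: joints at [1.264, 0.264, 1.604, -0, 1.274, -0.037], TCP at [0.18, 0.651, 0.231] pointing down, gripper open.
Joint ranges: [-2.63, 2.63], [-0.94, 2.18], [0.31, 2.57], [-1.31, 4.45], [0, 2.66], [-2.55, 2.55]. Speed limits (rad/s): [2.57, 2.57, 3.14, 3.14, 3.14, 3.14].

## Interface

Orientations are given as a unit quaternion [w, x, y, z].
In Python, from bench import bot gives the robot as it stands. The module is installed in compiled form; this text tells all that it offers.
- The arm moves only by the tool send_rows, never from a script. Its argument "rows" is a list of rows, each a list of 4 numbers: the shift along the tool's x, y, z as a fraction of full scale, then the turn about the tool's z as a fraction of full scale. In form: [[dx, dy, dz, roll], ...]. A call has 1 to 20 rows; each row shifts and turns the commanded pose from where the row before left it, along the tool's axes as they then stand; what a row does not reach is not made up. Full scale, the value 1, is 200 mm for a shift and 90 degrees for a turn. A row lasts 1/10 s, in which the tool goes at most 50 mm and 8.59 degrees, less where a joint would pass 70% of its speed; a pose out of reach is approached as far as the arm can. A call with a number of a shift or a turn outside -1 to 1 is refused whole. A call with a gripper value outside its range is refused whole. "jaw" is the gripper command: -1 is fully open, 1 is shut, values between are in proportion, set as the call begins (left out, the last holds). The fingers move at their own pace and stop on an object; "grip_force" is the grip in N (left out, the last holds). Time passes only in rows, so rows that do not move let the fingers close. It gives the time, the measured TCP pose, the force, the opening and the grip force at its end, in the units of the state.
- bot.get_state(): the state, without advancing time (a new reading comes with each control period).
- bot.read_camera(name): name is "scene" or "top" or "wrist"; returns a dict with "image" (384x512x3 uint8, blue, green, red), "range_z" (384x512 float32, m along the optical axis (not along the pixel's ray), 0 where there is no reading), "fx", "fy", "cx", "cy" (pixels), "rvec" (rotation vector, rad) and "tvec" (3), from world to camera coordinates, as OpenCV has them. Camera axes: x right, y down, z forward; pixel columns grow to the right and rows downward; lengths in m; the calibration is good to about 2 mm. A picture is of the moment at which its call begins.
- bot.sign_off(): hands the job in; it is judged then, once.
Trained networks look in a picture, given as the dict that the camera call returned (one of the last four; its "shot" number tells which), for a name from the list of things; names that differ only in an ending like _2 or _b are one class to them, and where a whole thing is asked for, a point or a joint stands for the part that bears it (a point fixed in the world has none). Each returns a list of dicts, best first, with "score" (0 to 1); they miss things now and then, are a little off and sometimes report something else, mostly with a low value. They report only what shows in the picture. A call takes as long as a camera call.
- bot.find_in(picture, target): "extent" ([centre column, centre row, width, height] in pixels, round what is visible of it).
- bot.landmark_of(picture, target): "uv" ([column, row] in pixels: a listed point, or the origin of a listed thing).
The state is a dict: "time": time; "joint_positions": joint angles; "qvel": joint speeds; "tau": joint torques, N m; "tool_pos": TCP position; "ee_rot": TCP orientation; "force": force on the tool from outside, world axes, zero at the start; "moment": the same for the moment, N m; "opening": opening from 0.0 (shut) to 1.0 (fully open); "finger_force": force on a finger pad.
Only numpy, scipy, OpenCV 4.12 (cv2) and the standard library are available. Lean on these libraries where they do the work, as an engineer would, in place of code of your own. Each camera call takes 0.05 s, during which the arm holds its last target. There are 200 camera calls.

## Task

Pick up the red-handled wedge and slide it along the top of the steel rod, from its free end, all the way under the brass spring clip, until the clip spreads, comes off the rod and rides on the thick end of the wedge. Carry it away on the wedge, stand the wedge with the clip in the blue parts tray and let go. Push and press gently, by feel (the wedge must never bear on clip or rod with more than 20 N), set it down softly, never touch the clip with the fingers, and leave the other things where they are.

Things in the scene. Friction and masses are not known exactly. Their poses are not given: they have to be found in the camera images.
- fixture: Level fixture fixed to the bench: dark base plate 185 x 90 x 12 mm, polished steel rod 20 mm in diameter lying level along its x axis, rod axis 60 mm above the origin (rod top at 70). Origin: on the bench straight below the rod, about where the clip sits; z up. Towards +x the rod lies in an aluminium cradle (44 mm wide, up to 65 mm high) and ends in a white block 60 mm wide, 66 tall, x = 99 to 125 mm.
- rod_end (a point): Level with the top of the rod, at its round free end: x = -42, z = 70 mm in the fixture's frame. Axes as the fixture's (x along the rod, towards the clip and the ears).
- ear_slot (a point): Top of the rod between the front (-x) faces of two upright blue ears: x = +8.5, z = 70 mm in the fixture's frame. The ears are 84 mm tall and 11.5 mm thick along x, with a slot 18 mm wide between them. They stop the clip from sliding along the rod, while the wedge's tongue passes through the slot.
- clip_center (a point): Brass spring clip, loose, 32 g, 14 mm long along the rod, 31 mm wide, seated over the rod 1 to 7 mm short of the ears. Point: its centre, on the rod's axis while seated; x along the rod, z up. Flat bridge 3 mm thick, underside 12.8 mm above this point; two sprung legs down to 10 mm below it, with lips that snap under the rod. Lifting the bridge by about 8 to 10 mm spreads the legs past the rod.
- clip_gap (a point): Middle of the open gap between the rod's top and the underside of the clip's bridge (11.4 mm above clip_center): 2.8 mm high and at least 13 mm wide. The wedge goes in here; from then on the clip holds it down on the rod. Freeing the clip takes about 10 N upwards and much the same push along the rod; friction varies. Once free it rides on the wedge, legs hanging beside the tongue to about 6 mm below its underside.
- wedge_grip (a point): Wedge tool, loose, about 130 to 210 g, standing upright on its flat foot at the start. Point: middle of its red handle, 46 mm above its underside, the place to grip. x along the tongue to the thin tip, z up. Handle 24 mm (x) by 14 mm (y, the width to grip), from 10 to 75 mm above the underside. Dark foot 34 x 30 x 10 mm centred under it.
- wedge_seat (a point): Where the freed clip's bridge shall ride: middle of the level stretch of the steel tongue, 28 mm ahead (+x) of the handle's middle, 17 mm above the underside. The stretch runs from x = 17 to 39 mm and ends at a crest 18.5 mm high, which keeps the clip from sliding back down the taper.
- wedge_tip (a point): Thin tip of the tongue, 89 mm ahead (+x) of the handle's middle, 1 mm above the underside. Tongue 10 mm wide, underside flat and in one plane with the foot's; from the crest (x = 39 mm, 18.5 mm thick) it tapers evenly to the tip, about 2 mm thick. Same axes as wedge_grip.
- tray: Blue open parts tray fixed to the bench, outside 180 (x) x 150 (y) x 20 mm, walls 5 mm, inner floor 5 mm above the bench. Origin: centre of its underside; z up. The wedge, 106 mm long, fits in lengthwise along the tray's x axis, either way round.
- jar_center (a point): Bystander: amber jar with black lid, 60 mm in diameter, 70 mm tall. Point at its centre.
- puck_a_center (a point): Bystander: black specimen puck, 32 mm in diameter, 18 mm tall. Point at its centre.
- puck_b_center (a point): Bystander: copper specimen puck, 32 mm in diameter, 18 mm tall. Point at its centre.
- slide_box_center (a point): Bystander: yellow slide box, 85 x 65 x 32 mm. Point at its centre.
- driver_grip (a point): Bystander: green screwdriver, 160 mm long, lying. Point on its handle.
- dish_rim (a point): Bystander: white dish, 70 mm in diameter, 25 mm tall. Point at the centre of its rim.
- brush_grip (a point): Bystander: brush, 150 mm long, lying. Point on its handle.

How it is judged:
On the way:
1. the clip has come up off the rod (at least 10 mm above its seat) and sits over the thick end of the wedge, whose tongue lies along the top of the rod under it (z of clip_center in the frame of fixture above 0.07 m and y of clip_center in the frame of fixture between -0.012 and 0.012 m and x of clip_center in the frame of fixture between -0.03 and 0.02 m and x of clip_center in the frame of wedge_grip between 0.014 and 0.048 m and y of clip_center in the frame of wedge_grip between -0.012 and 0.012 m and x of wedge_tip in the frame of fixture between 0.035 and 0.095 m and z of wedge_tip in the frame of fixture below 0.085 m), for 0.1 s.
At the end, for the whole second after the job is handed in: The wedge stands upright (within 0.15 rad) on the tray's floor, handle and tip inside the tray's walls; the clip lies in the tray (its centre inside the walls and lower than 40 mm above the bench); both at rest and released (x of clip_center in the frame of tray between -0.085 and 0.085 m and y of clip_center in the frame of tray between -0.07 and 0.07 m and height (world z) of clip_center below 0.04 m and x of wedge_grip in the frame of tray between -0.085 and 0.085 m and y of wedge_grip in the frame of tray between -0.07 and 0.07 m and x of wedge_tip in the frame of tray between -0.085 and 0.085 m and y of wedge_tip in the frame of tray between -0.07 and 0.07 m and angle between wedge_grip's own z axis and vertical below 0.15 rad and height (world z) of wedge_grip below 0.058 m and linear speed of each of wedge, clip below 0.02 m/s); the robot touches nothing.
It fails at once if the wedge and the clip press on one another with more than 20 N (contact force between wedge and clip above 20 N).
It fails at once if the wedge presses on the rod's fixture with more than 20 N (contact force between wedge and fixture above 20 N).
It fails at once if the wedge is dropped or slammed on the tray (more than 60 N) (contact force between wedge and tray above 60 N).
It fails at once if the fingers touch the clip (contact force between the fingers and clip above 0.5 N).
It fails at once if a bystander is moved by more than 30 mm (distance of any of jar_center, puck_a_center, puck_b_center, slide_box_center, driver_grip, dish_rim, brush_grip from where it was at the start of the episode above 0.03 m).
It also fails if it takes over 72 s, if anything falls off the work surface, if the arm or the gripper's body presses on something with over 40 N, if the wrist force passes 120 N, or if a joint passes its speed limit or range.

## Working session

There is one attempt and no reset: what is moved stays moved. The work goes in short steps, Python scripts to look and compute and a tool call to move; the robot and the scene stay as the last step left them, time stands still between calls to the robot, and variables do not carry over. Pictures are saved under pics/ and viewed, at most 11 in all, crops included, and the job is handed in when it is done.

Besides the shell and the picture viewer there is one more tool, called after ">>>" by a JSON object that holds its "api" and its "payload", one argument or row to a line. send_rows: Moves the arm, as the interface text tells. Its arguments: {"type":"object","properties":{"rows":{"type":"array","items":{"type":"array","items":{"type":"number"}}},"jaw":{"type":"number"},"grip_force":{"type":"number"}},"required":["rows"]}

```bash
mkdir -p pics; cat > h.py <<'E'
import numpy as np, cv2
from bench import bot
def ray(p,uv):
    R=cv2.Rodrigues(np.array(p["rvec"],float))[0]; t=np.array(p["tvec"],float).ravel()
    d=np.array([(uv[0]-p["cx"])/p["fx"],(uv[1]-p["cy"])/p["fy"],1.])
    return -R.T@t, R.T@d
def atz(p,uv,z):
    c,d=ray(p,uv); return c+d*(z-c[2])/d[2]
def atdepth(p,uv):
    c,d=ray(p,uv); u,v=int(round(uv[0])),int(round(uv[1]))
    w=p["range_z"][max(v-1,0):v+2,max(u-1,0):u+2]; w=w[w>0]
    return c+d*np.median(w) if w.size else None
def tri(obs):
    A=np.zeros((3,3));b=np.zeros(3)
    for p,uv in obs:
        c,d=ray(p,uv);d=d/np.linalg.norm(d);M=np.eye(3)-np.outer(d,d);A+=M;b+=M@c
    return np.linalg.solve(A,b)
def proj(p,X):
    return cv2.projectPoints(np.array([X],float),np.array(p["rvec"],float),np.array(p["tvec"],float),np.array([[p["fx"],0,p["cx"]],[0,p["fy"],p["cy"]],[0,0,1.]]),None)[0].ravel()
E
cat > a.py <<'E'
from h import *
np.set_printoptions(precision=4,suppress=True)
s=bot.get_state();print(s["time"],s["tool_pos"],s["ee_rot"],s["force"])
P={n:bot.read_camera(n) for n in("scene","top")}
cv2.imwrite("pics/s1.png",P["scene"]["image"]);cv2.imwrite("pics/t1.png",P["top"]["image"])
for n in["fixture","rod_end","ear_slot","clip_center","clip_gap","wedge_grip","wedge_seat","wedge_tip","tray","jar_center","puck_a_center","slide_box_center","driver_grip","dish_rim","brush_grip"]:
    o=[]
    for c,p in P.items():
        r=bot.landmark_of(p,n)
        for q in r[:2]: print(n,c,np.array(q["uv"]),round(q["score"],2),atdepth(p,q["uv"]))
        if r:o.append((p,r[0]["uv"]))
    if len(o)==2: X=tri(o);print("   tri",X,[np.linalg.norm(proj(p,X)-uv) for p,uv in o])
E
python3 a.py
```

```text
0.0 [0.1797 0.6499 0.2299] [-0.0002  0.1345  0.9909 -0.0011] [-0.4168  0.636   0.8157]
fixture scene [215.1 226.7] 0.84 [ 0.6557 -0.0088  0.0452]
fixture top [265.  163.5] 0.65 [ 0.6202 -0.0224  0.0695]
   tri [ 0.6359 -0.0264 -0.0034] [np.float64(1.3471751269497239), np.float64(1.1213921634407895)]
rod_end scene [228.9 207.2] 0.75 [ 0.5679 -0.0396 -0.0001]
rod_end top [261.1 170.7] 0.88 [ 0.6067 -0.0109  0.0133]
rod_end top [349. 163.] 0.48 [ 0.6391 -0.2984 -0.0009]
   tri [ 0.5977 -0.0105  0.0667] [np.float64(0.0803290218505724), np.float64(0.06757556158170039)]
ear_slot scene [210.1 212.1] 0.57 [ 0.6426 -0.0349  0.0743]
ear_slot scene [213.2 213.6] 0.38 [ 0.6411 -0.0254  0.0748]
ear_slot top [113.4 229.1] 0.72 [0.4111 0.4588 0.0077]
ear_slot top [268.7 153.8] 0.68 [ 0.6512 -0.0335  0.0684]
   tri [0.5867 0.2099 0.4265] [np.float64(126.00495527519222), np.float64(95.67046504363512)]
clip_center scene [213.6 214.9] 0.42 [ 0.6434 -0.022   0.0749]
clip_center top [265.8 155.4] 0.48 [ 0.6457 -0.0245  0.0699]
clip_center top [261.  171.9] 0.43 [ 0.6031 -0.0107  0.0114]
   tri [ 0.6439 -
[... 2009 characters left out ...]
5]
driver_grip top [401.2 197.6] 0.51 [ 0.5252 -0.4577  0.0253]
   tri [ 0.5635 -0.3217  0.1288] [np.float64(14.215708633631696), np.float64(13.205802341645267)]
dish_rim scene [387.7 310.8] 0.55 [0.5526 0.4448 0.0053]
dish_rim scene [156.7 190.8] 0.15 [ 0.6813 -0.1935  0.0691]
dish_rim top [118.  180.3] 0.67 [0.5693 0.4535 0.0043]
   tri [0.5655 0.4429 0.0336] [np.float64(0.20246683186951525), np.float64(0.14257286407877406)]
brush_grip scene [416.9 268.9] 0.79 [0.4181 0.4497 0.0174]
brush_grip scene [314.3 193. ] 0.59 [0.3883 0.1243 0.017 ]
brush_grip top [113.4 227.5] 0.66 [0.4163 0.4602 0.0044]
   tri [0.417  0.4524 0.0183] [np.float64(1.3285467790172658), np.float64(1.0045716662910587)]
```

```bash
python3 -c "
import cv2;i=cv2.imread('pics/t1.png');s=cv2.imread('pics/s1.png')
cv2.imwrite('pics/tc.png',cv2.resize(i[120:270,90:420],None,fx=2.4,fy=2.4,interpolation=cv2.INTER_CUBIC)[:, :800])
cv2.imwrite('pics/sc.png',cv2.resize(s[100:340,100:420],None,fx=2.4,fy=2.4,interpolation=cv2.INTER_CUBIC))"
```

```text
(no output)
```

View pics/tc.png

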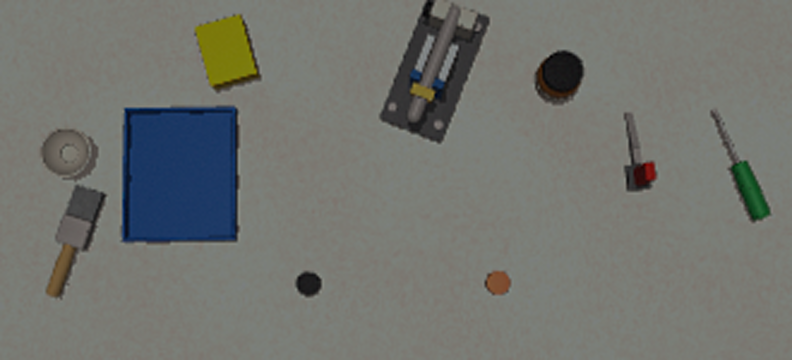

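View pics/sc.png

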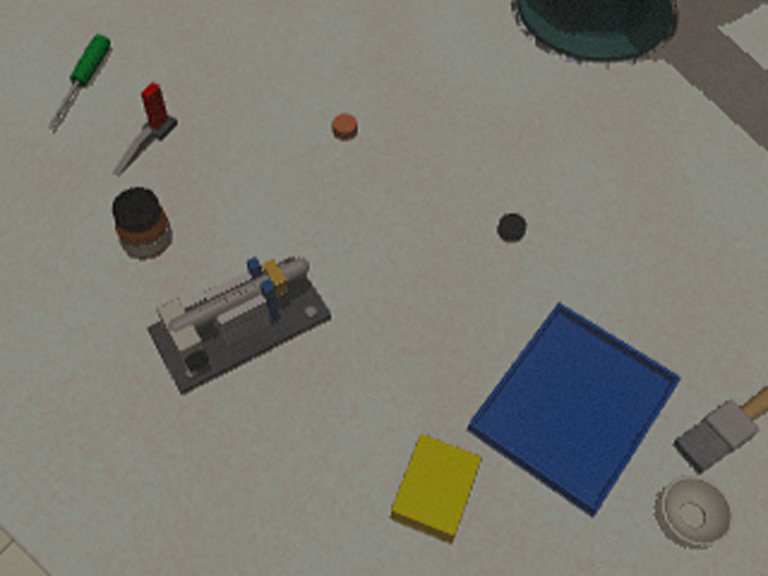

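The top view (crop, 2.4x) shows the wedge at crop (640,165), tongue pointing along world +x. The fixture is at (430,75) with the free rod end at (415,115), and the tray is at (180,175). The scene view agrees. Next I'll use the wrist camera for precise poses.

```bash
cat >> h.py <<'E'
from scipy.spatial.transform import Rotation as Ro
np.set_printoptions(precision=4,suppress=True)
def tool():
    s=bot.get_state();q=np.array(s["ee_rot"]);return np.array(s["tool_pos"]),Ro.from_quat(q[[1,2,3,0]]).as_matrix(),s
def shift(target,yaw_y=None):
    """print shift fractions (tool axes) to world target; yaw_y: wanted angle (deg) of tool y"""
    p,R,s=tool(); d=R.T@(np.array(target)-p)/0.2
    a=np.degrees(np.arctan2(R[1,1],R[0,1]));out="shift %s"%d+" |mm| %.1f  tool-y ang %.2f"%(np.linalg.norm(d)*200,a)
    if yaw_y is not None:
        t=-((yaw_y-a+90)%180-90); out+=" roll(total frac) %.4f"%(t/90)
    print(out); return d
E
python3 - <<'E'
from h import *
p=bot.read_camera("wrist");P,R,s=tool()
Rc=cv2.Rodrigues(np.array(p["rvec"]))[0];c=-Rc.T@np.array(p["tvec"]).ravel()
print("cam in tool",R.T@(c-P),"axes cols in tool",R.T@Rc.T,p["fx"]);print(R, s["joint_positions"])
t=bot.read_camera("top")
# tray by colour
hsv=cv2.cvtColor(t["image"],cv2.COLOR_BGR2HSV);m=cv2.inRange(hsv,(105,120,50),(125,255,255))
n,l,st,ce=cv2.connectedComponentsWithStats(m);i=1+np.argmax(st[1:,4]);
pts=np.argwhere(l==i)[:,::-1]
W=np.array([atz(t,u,0.02)[:2] for u in pts.astype(float)])
print("tray",cv2.minAreaRect(W.astype(np.float32)))
shift([0.62,-0.02,0.30],75)
E
```

```text
cam in tool [ 0.0809  0.0006 -0.1426] axes cols in tool [[ 0.0004 -0.9499 -0.3127]
 [ 1.      0.0006 -0.0006]
 [ 0.0007 -0.3127  0.9499]] 277.350958577521
[[-0.9638  0.2665  0.    ]
 [ 0.2665  0.9638 -0.    ]
 [-0.      0.     -1.    ]] [ 1.2641  0.2639  1.604  -0.      1.2737 -0.0369]
tray ((0.531613290309906, 0.29893770813941956), (0.17807771265506744, 0.14751285314559937), 1.9627556800842285)
shift [-3.0145 -2.6452 -0.3437] |mm| 805.0  tool-y ang 74.54 roll(total frac) -0.0051
```

```bash
python3 - <<'E'
from h import *
d=shift([0.59,-0.01,0.19],75); print(d/18)
E
```

```text
shift [-2.8566 -2.637   0.2063] |mm| 778.6  tool-y ang 74.54 roll(total frac) -0.0051
[-0.1587 -0.1465  0.0115]
```

>>> {"api": "send_rows", "payload": {
  "rows": [
    [-0.15,-0.139,0.011,0],
    [-0.15,-0.139,0.011,0],
    [-0.15,-0.139,0.011,0],
    [-0.15,-0.139,0.011,0],
    [-0.15,-0.139,0.011,0],
    [-0.15,-0.139,0.011,0],
    [-0.15,-0.139,0.011,0],
    [-0.15,-0.139,0.011,0],
    [-0.15,-0.139,0.011,0],
    [-0.15,-0.139,0.011,0],
    [-0.15,-0.139,0.011,0],
    [-0.15,-0.139,0.011,0],
    [-0.15,-0.139,0.011,0],
    [-0.15,-0.139,0.011,0],
    [-0.15,-0.139,0.011,0],
    [-0.15,-0.139,0.011,0],
    [-0.15,-0.139,0.01,0],
    [-0.15,-0.139,0.01,0],
    [-0.15,-0.139,0.01,0],
    [0,0,0,0]
  ],
  "jaw": -1
}}

```text
time: 3.7
tool_pos: [0.5907, -0.0146, 0.19]
ee_rot: [0.001, 0.137, 0.991, -0.001]
force: [-1.0, -0.3, 0.1]
opening: 0.996
finger_force: 0.0
```

```bash
cat > look.py <<'E'
import sys
from h import *
P,R,s=tool();print(s["time"],P,s["force"])
p=bot.read_camera("wrist");cv2.imwrite("pics/%s.png"%sys.argv[1],p["image"])
np.savez("%s.npz"%sys.argv[1],**p)
for n in sys.argv[2:]:
    for q in bot.landmark_of(p,n)[:2]: print(n,np.array(q["uv"]),round(q["score"],2),atdepth(p,q["uv"]))
E
python3 look.py w1 fixture rod_end ear_slot clip_center clip_gap
```

```text
3.7 [ 0.5907 -0.0146  0.19  ] [-1.0196 -0.3256  0.0657]
fixture [264.1 207.3] 0.61 [ 0.6163 -0.0142  0.0699]
rod_end [264.5 192.8] 0.83 [ 0.6025 -0.0099  0.0666]
ear_slot [261.8 235.8] 0.81 [ 0.6443 -0.0244  0.0749]
clip_center [262.2 224.6] 0.61 [ 0.6319 -0.0206  0.0755]
clip_gap [261.4 229. ] 0.81 [ 0.6364 -0.0227  0.0755]
```

View pics/w1.png

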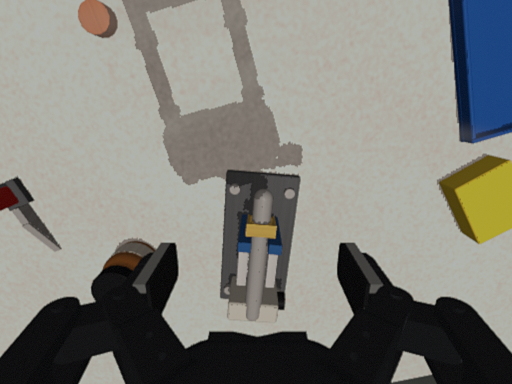

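The picture shows the fixture with the rod end at (264,190), the clip at (262,227) and the ears at (262,240). Next I'll fit the rod axis from depth.

```bash
cat > cloud.py <<'E'
from h import *
def cloud(f):
    p=dict(np.load(f));v,u=np.mgrid[0:384,0:512];z=p["range_z"]
    R=cv2.Rodrigues(p["rvec"])[0];t=p["tvec"].ravel()
    X=np.stack([(u-p["cx"])/p["fx"]*z,(v-p["cy"])/p["fy"]*z,z],-1)-t
    return X@R,p["image"]
E
python3 - <<'E'
from cloud import *
X,I=cloud("w1.npz");hsv=cv2.cvtColor(I,cv2.COLOR_BGR2HSV).astype(int)
Z=X[...,2];bench=Z[20:100,300:420];print("bench z",np.median(bench),bench.std())
sub=np.zeros(Z.shape,bool);sub[170:325,215:305]=True
grey=hsv[...,1]<60
rod=sub&grey&(Z>.06)&(Z<.076); rod[:, :235]=0;rod[300:]=0
pts=X[rod];print(len(pts))
for k in range(3):
    l=cv2.fitLine(pts[:,:2].astype(np.float32),cv2.DIST_HUBER,0,.01,.01).ravel();n=np.array([-l[1],l[0]])
    r=(pts[:,:2]-l[2:])@n;pts=pts[abs(r)<.011]
a=np.degrees(np.arctan2(l[1],l[0]));print("rod line",l,a,r.std(),len(pts))
d=l[:2]*np.sign(l[0]);s=(pts[:,:2]-l[2:])@d
for c in np.arange(s.min(),s.max(),.01):
    m=(s>=c)&(s<c+.01)
    if m.sum()>3:
        rr=((pts[m,:2]-l[2:])@n);print(np.round(l[2:]+d*(c+.005),4),"mid %.4f w %.4f top %.4f"%((rr.min()+rr.max())/2,np.ptp(rr),np.percentile(pts[m,2],95)),m.sum())
yel=sub&(hsv[...,0]>12)&(hsv[...,0]<30)&(hsv[...,1]>110)&(Z>.06)
q=X[yel];print("clip",len(q),cv2.minAreaRect(q[:,:2].astype(np.float32)),np.median(q[:,2]),"med",np.median(q[:,:2],0))
b=sub&(hsv[...,0]>100)&(hsv[...,0]<130)&(hsv[...,1]>110)&(Z>.075);q=X[b];print("ears",cv2.minAreaRect(q[:,:2].astype(np.float32)),np.median(q[:,2]),len(q))
pl=sub&(Z>.008)&(Z<.016);q=X[pl];print("plate",cv2.minAreaRect(q[:,:2].astype(np.float32)),np.median(q[:,2]))
E
```

```text
bench z -0.00017699297391101857 0.018584881610035086
2295
rod line [ 0.9363 -0.3512  0.6604 -0.0325] -20.558834 0.00547057835029002 1677
[ 0.6045 -0.0116] mid -0.0001 w 0.0187 top 0.0699 183
[ 0.6139 -0.0151] mid 0.0003 w 0.0199 top 0.0705 172
[ 0.6232 -0.0186] mid 0.0002 w 0.0195 top 0.0705 168
[ 0.6326 -0.0221] mid -0.0000 w 0.0189 top 0.0700 81
[ 0.6513 -0.0291] mid -0.0006 w 0.0190 top 0.0709 114
[ 0.6607 -0.0326] mid 0.0008 w 0.0180 top 0.0709 132
[ 0.6701 -0.0361] mid 0.0003 w 0.0197 top 0.0703 141
[ 0.6794 -0.0396] mid 0.0005 w 0.0195 top 0.0704 136
[ 0.6888 -0.0432] mid 0.0002 w 0.0196 top 0.0703 133
[ 0.6981 -0.0467] mid 0.0003 w 0.0196 top 0.0703 133
[ 0.7075 -0.0502] mid 0.0004 w 0.0192 top 0.0703 123
[ 0.7169 -0.0537] mid 0.0004 w 0.0196 top 0.0703 125
[ 0.7262 -0.0572] mid 0.0004 w 0.0197 top 0.0698 36
clip 451 ((0.5841357707977295, -0.0030047036707401276), (0.031187139451503754, 0.14095035195350647), 68.6380615234375) 0.07537747901558671 med [ 0.637  -0.0236]
ears ((0.586399257183075, -0.009392015635967255), (0.043836809694767, 0.15103058516979218), 73.3326644897461) 0.08355996706170546 357
plate ((0.6830115914344788, -0.040619879961013794), (0.09000371396541595, 0.18409234285354614), 69.50438690185547) 0.01185878602022522
```

```bash
python3 - <<'E'
from h import *
d=shift([0.555,-0.31,0.19],-90); print(d/8)
E
```

```text
shift [-0.2398 -1.4932  0.0005] |mm| 302.5  tool-y ang 74.62 roll(total frac) -0.1709
[-0.03   -0.1866  0.0001]
```

>>> {"api": "send_rows", "payload": {
  "rows": [
    [-0.03,-0.187,0,0],
    [-0.03,-0.187,0,0],
    [-0.03,-0.187,0,0],
    [-0.03,-0.187,0,0],
    [-0.03,-0.187,0,0],
    [-0.03,-0.187,0,0],
    [-0.03,-0.187,0,0],
    [-0.03,-0.187,0,0],
    [0,0,0,0.0914],
    [0,0,0,0.0914],
    [0,0,0,0.0914],
    [0,0,0,0.0914],
    [0,0,0,0.0914],
    [0,0,0,0.0914],
    [0,0,0,0.0914],
    [0,0,0,0.0914],
    [0,0,0,0.0914],
    [0,0,0,0.0914]
  ]
}}

```text
time: 5.8
tool_pos: [0.5553, -0.3102, 0.1904]
ee_rot: [0.0, 0.754, 0.656, 0.0]
force: [0.2, 0.6, -0.2]
opening: 0.998
finger_force: 0.0
```

>>> {"api": "send_rows", "payload": {
  "rows": [
    [0,0,0,0.0914],
    [0,0,0,0.0914],
    [0,0,0,0.0914],
    [0,0,0,0.0914],
    [0,0,0,0.0914],
    [0,0,0,0.0914],
    [0,0,0,0.0914],
    [0,0,0,0.0914],
    [0,0,0,0.0914],
    [0,0,0,0.0914],
    [0,0,0,0]
  ]
}}

```text
time: 6.9
tool_pos: [0.5553, -0.3103, 0.1903]
ee_rot: [-0.0, 1.0, 0.001, 0.0]
force: [-0.7, 0.2, 0.3]
opening: 0.999
finger_force: 0.0
```

```bash
python3 look.py w2 wedge_grip wedge_tip wedge_seat; python3 -c "
from h import *
shift([0.541,-.31,.19],-90);print(tool()[2]['joint_positions'])"
```

```text
6.9 [ 0.5553 -0.3103  0.1903] [-0.6865  0.2179  0.3098]
wedge_grip [265.7 191. ] 0.65 [ 0.5491 -0.318   0.0748]
wedge_grip [10.  90.4] 0.3 [ 0.6428 -0.0504  0.024 ]
wedge_tip [252.2 105.8] 0.83 [ 0.6274 -0.3039  0.0015]
wedge_seat [258.2 162.1] 0.68 [ 0.5652 -0.3109  0.0172]
shift [-0.0708 -0.0056  0.0011] |mm| 14.2  tool-y ang -89.80 roll(total frac) 0.0023
[-0.5499  0.2195  1.7357 -0.      1.1863  1.0174]
```

View pics/w2.png

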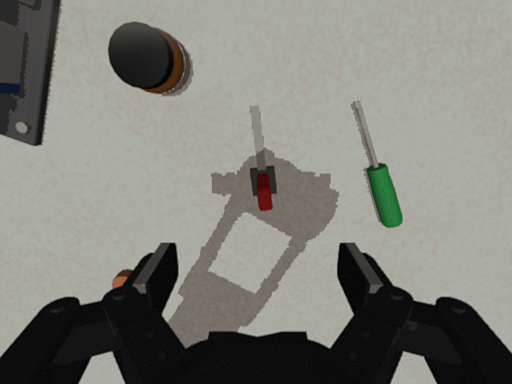

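The wedge is in view: tip at (253,107), foot at (263,180), handle at (265,192). Now I'll fit its axis.

```bash
python3 - <<'E'
from cloud import *
X,I=cloud("w2.npz");hsv=cv2.cvtColor(I,cv2.COLOR_BGR2HSV).astype(int);Z=X[...,2]
sub=np.zeros(Z.shape,bool);sub[98:225,235:290]=True
red=sub&((hsv[...,0]<8)|(hsv[...,0]>172))&(hsv[...,1]>130)
q=X[red&(Z>.070)&(Z<.08)];r=cv2.minAreaRect(q[:,:2].astype(np.float32));print("handle top",r,np.median(q[:,2]),len(q))
t=sub&~red&(Z>.0015)&(Z<.03)&(X[...,0]>.562)
q=X[t];l=cv2.fitLine(q[:,:2].astype(np.float32),cv2.DIST_HUBER,0,.01,.01).ravel();print("tongue",l,np.degrees(np.arctan2(l[1],l[0])),len(q),q[:,0].min(),q[:,0].max())
for c in np.arange(.565,.635,.01):
    m=abs(q[:,0]-c)<.005
    if m.sum()>2: y=q[m,1];print(c,y.min(),y.max(),np.median(q[m,2]))
ft=sub&(Z>.008)&(Z<.012)&(hsv[...,2]<90);q=X[ft];print("foot",cv2.minAreaRect(q[:,:2].astype(np.float32)),len(q))
E
```

```text
handle top ((0.5404220223426819, -0.3165023624897003), (0.023990802466869354, 0.01337690744549036), 5.01529598236084) 0.074522749386016 296
tongue [ 0.9915  0.1303  0.5893 -0.3112] 7.485191 578 0.5626347090937058 0.6304906658154042
0.565 -0.33122527816355296 -0.2949277129161684 0.016923719759716304
0.575 -0.32751005297193386 -0.29138314907380375 0.01692906384819249
0.585 -0.33327947758007503 -0.2903789040572885 0.016359990991798128
0.595 -0.3437565401930856 -0.28473424810951814 0.012811853234720238
0.605 -0.34554655139603024 -0.2872654357756637 0.00936370879939247
0.615 -0.3427976162595373 -0.28626469717782554 0.00624760424436295
0.625 -0.3242507341638419 -0.2853081162544848 0.0032578837176665152
0.635 -0.32644577808916536 -0.2865383712135432 0.0015887115673231902
foot ((0.5402048230171204, -0.31698960065841675), (0.03407439589500427, 0.02971198409795761), 7.0652642250061035) 363
```

>>> {"api": "send_rows", "payload": {
  "rows": [
    [0,0,0,-0.079],
    [-0.079,0.0225,0,0],
    [0,0,0.12,0],
    [0,0,0.12,0],
    [0,0,0.12,0],
    [0,0,0.12,0],
    [0,0,0.12,0],
    [0,0,0.1,0],
    [0,0,0.0565,0],
    [0,0,0.05,0],
    [0,0,0,0],
    [0,0,0,0]
  ]
}}

```text
time: 8.3
tool_pos: [0.5402, -0.3185, 0.0295]
ee_rot: [0.0, 0.998, 0.062, 0.0]
force: [1.2, -0.1, 0.3]
opening: 1.001
finger_force: 0.0
```

>>> {"api": "send_rows", "payload": {
  "rows": [
    [0,0,0,0],
    [0,0,0,0],
    [0,0,0,0],
    [0,0,0,0],
    [0,0,0,0],
    [0,0,0,0],
    [0,0,0,0],
    [0,0,0,0],
    [0,0,0,0],
    [0,0,0,0],
    [0,0,0,0],
    [0,0,0,0]
  ],
  "jaw": 1,
  "grip_force": 90
}}

```text
time: 9.5
tool_pos: [0.5401, -0.3182, 0.0291]
ee_rot: [0.0, 0.998, 0.062, 0.0]
force: [0.2, 0.3, 4.5]
opening: 0.154
finger_force: 88.1
```

>>> {"api": "send_rows", "payload": {
  "rows": [
    [0,0,-0.05,0],
    [0,0,-0.1,0],
    [0,0,-0.15,0],
    [0,0,-0.15,0],
    [0,0,-0.15,0],
    [0,0,0,0.0775],
    [0,0,0,0.0775],
    [0,0,0,0.077],
    [0,0,0,0.077],
    [0,0,0,0],
    [0,0,0,0]
  ]
}}

```text
time: 10.6
tool_pos: [0.5394, -0.3177, 0.1483]
ee_rot: [-0.0, 0.984, -0.178, -0.001]
force: [0.0, -0.2, -1.9]
opening: 0.155
finger_force: 87.7
```

```bash
python3 look.py w3 wedge_grip wedge_tip wedge_seat; python3 -c "
from h import *
e=np.array([.5998,-.0099]);d=np.array([.9366,-.3502])
h=e-d*.119
print(h);print(shift([*h,.149],-110.5)/8);print(tool()[1])"
```

```text
10.6 [ 0.5394 -0.3177  0.1483] [ 0.0111 -0.1689 -1.8673]
wedge_tip [256.7  83.5] 0.74 [ 0.6219 -0.3477  0.1218]
wedge_seat [253.5 193.8] 0.62 [ 0.565  -0.3244  0.1362]
[0.4883 0.0318]
shift [-0.8563 -1.5462 -0.0014] |mm| 353.5  tool-y ang -110.61 roll(total frac) -0.0012
[-0.107  -0.1933 -0.0002]
[[ 0.936  -0.352  -0.0003]
 [-0.352  -0.936   0.0002]
 [-0.0004 -0.0001 -1.    ]]
```

View pics/w3.png

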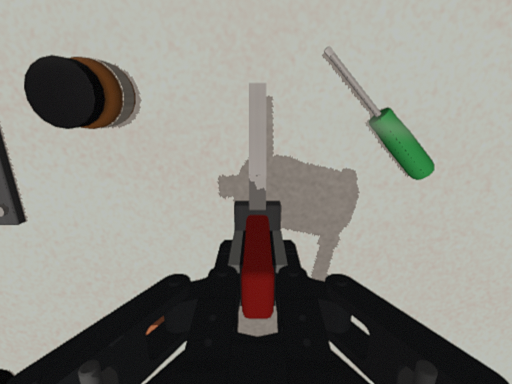

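The wedge is held straight: tip at (257,84), foot at (258,215). Now I'll measure its pose in the tool frame.

```bash
cat > held.py <<'E'
import sys
from cloud import *
def held(f,P,R):
    X,I=cloud(f);T=(X-P)@R
    hsv=cv2.cvtColor(I,cv2.COLOR_BGR2HSV).astype(int);sub=np.zeros(T.shape[:2],bool);sub[60:212,235:285]=True
    m=sub&(abs(T[...,1])<.02)&(T[...,0]>.017)&(T[...,0]<.1)&(T[...,2]>-.01)&(T[...,2]<.036)
    q=T[m]
    for a in range(20,96,5):
        k=(q[:,0]>=a/1e3)&(q[:,0]<(a+5)/1e3)
        if k.sum()>4:
            y=q[k,1];print(a+2.5,"n",k.sum(),"ymid %.2f w %.2f z %.2f"%(500*(np.percentile(y,3)+np.percentile(y,97)),1e3*np.ptp(y),1e3*np.median(q[k,2])))
    print("xmax",np.percentile(q[:,0],99.5))
E
python3 - <<'E'
from held import *
P,R,s=tool();held("w3.npz",P,R)
E
```

```text
22.5 n 131 ymid -0.78 w 9.57 z 12.55
27.5 n 137 ymid -0.80 w 9.46 z 12.48
32.5 n 134 ymid -0.81 w 9.36 z 12.52
37.5 n 144 ymid -0.78 w 9.80 z 11.96
42.5 n 161 ymid -0.83 w 9.19 z 12.38
47.5 n 154 ymid -0.82 w 9.19 z 14.14
52.5 n 153 ymid -0.84 w 9.20 z 15.74
57.5 n 160 ymid -0.84 w 9.19 z 17.22
62.5 n 159 ymid -0.86 w 9.21 z 19.06
67.5 n 153 ymid -0.87 w 9.21 z 20.66
72.5 n 151 ymid -0.88 w 9.19 z 22.22
77.5 n 153 ymid -0.88 w 9.19 z 24.06
82.5 n 168 ymid -0.90 w 9.19 z 25.61
87.5 n 85 ymid -0.91 w 9.18 z 26.89
xmax 0.08767701566913788
```

>>> {"api": "send_rows", "payload": {
  "rows": [
    [-0.05,-0.09,0,0],
    [-0.1,-0.18,0,0],
    [-0.107,-0.193,0,0],
    [-0.107,-0.193,0,0],
    [-0.107,-0.193,0,0],
    [-0.107,-0.193,0,0],
    [-0.107,-0.193,0,0],
    [-0.107,-0.193,0,0],
    [-0.06,-0.11,0,0],
    [0,-0.01,0,0],
    [0,0,0,0],
    [0,0,0,0]
  ]
}}

```text
time: 12.0
tool_pos: [0.4898, 0.0314, 0.1489]
ee_rot: [0.0, 0.984, -0.179, 0.0]
force: [0.1, 0.1, -1.6]
opening: 0.154
finger_force: 88.1
```

```bash
cat > rod.py <<'E'
import sys
from held import *
def rod(f,P,R):
    "rod centreline, end, clip in tool frame"
    X,I=cloud(f);T=(X-P)@R;Z=X[...,2]
    m=(Z>.058)&(Z<.073)&(X[...,0]>.59)&(abs(T[...,1])<.03)
    q=T[m]; print("rod pts",len(q))
    if len(q)<20:return
    print("rod x min %.2f"%(1e3*np.percentile(q[:,0],.5)))
    for a in np.arange(q[:,0].min(),q[:,0].max(),.006):
        k=(q[:,0]>=a)&(q[:,0]<a+.006)
        if k.sum()>5:
            y=q[k,1];print("%.1f n %d ymid %.2f w %.2f topz %.2f"%(1e3*a+3,k.sum(),500*(np.percentile(y,2)+np.percentile(y,98)),1e3*np.ptp(y),1e3*np.percentile(q[k,2],5)))
    h=cv2.cvtColor(I,cv2.COLOR_BGR2HSV);m=(h[...,0]>12)&(h[...,0]<30)&(h[...,1]>110)&(Z>.05)&(abs(T[...,1])<.04)&(T[...,0]>0)
    if m.sum()>10:
        c=T[m];print("clip x",np.percentile(c[:,0],[2,98])*1e3,"y",np.percentile(c[:,1],[2,98])*1e3,"worldz",np.percentile(X[m][:,2],[5,50,95]),m.sum())
if __name__=="__main__":
    P,R,s=tool();p=bot.read_camera("wrist");f=sys.argv[1];np.savez(f+".npz",**p);cv2.imwrite("pics/%s.png"%f,p["image"])
    print(s["time"],P,"yaw",np.degrees(np.arctan2(R[1,0],R[0,0])),s["force"],s["moment"]);rod(f+".npz",P,R)
E
python3 rod.py w4
```

```text
12.0 [0.4898 0.0314 0.1489] yaw -20.66699044569087 [ 0.0602  0.0677 -1.6288] [ 0.0078  0.059  -0.0247]
rod pts 1151
rod x min 118.69
121.4 n 225 ymid -0.26 w 17.12 topz 79.97
127.4 n 266 ymid -0.28 w 19.84 topz 78.46
133.4 n 269 ymid -0.24 w 19.75 topz 78.53
139.4 n 275 ymid -0.27 w 19.48 topz 78.28
145.4 n 116 ymid -0.25 w 19.28 topz 78.22
```

>>> {"api": "send_rows", "payload": {
  "rows": [
    [0,0.003,0.05,0],
    [0,0,0.1,0],
    [0,0,0.06,0],
    [0.08,0,0,0],
    [0.08,0,0,0],
    [0.08,0,0,0],
    [0,0,0.007,0],
    [0,0,0,0],
    [0,0,0,0],
    [0,0,0,0]
  ]
}}

```text
time: 13.05
tool_pos: [0.5341, 0.0144, 0.1054]
ee_rot: [-0.0, 0.984, -0.179, -0.0]
force: [-0.2, -0.3, -1.6]
opening: 0.152
finger_force: 88.1
```

```bash
python3 rod.py w5; python3 -c "
from held import *
P,R,s=tool();held('w5.npz',P,R)"
```

```text
13.05 [0.5341 0.0144 0.1054] yaw -20.66700501453307 [-0.2269 -0.3215 -1.5813] [-0.0709  0.0354 -0.0303]
rod pts 2371
rod x min 75.08
76.3 n 90 ymid -0.47 w 18.67 topz 37.48
82.3 n 151 ymid -0.63 w 19.12 topz 36.78
88.3 n 216 ymid -0.58 w 18.82 topz 34.94
94.3 n 340 ymid -0.60 w 19.95 topz 34.64
100.3 n 369 ymid -0.61 w 19.94 topz 34.91
106.3 n 127 ymid -0.70 w 29.93 topz 34.98
118.3 n 296 ymid -0.75 w 43.81 topz 33.26
124.3 n 461 ymid 3.46 w 44.35 topz 34.43
130.3 n 321 ymid -0.72 w 18.02 topz 34.87
clip x [104.0947 117.3891] y [-15.5115  13.9545] worldz [0.0742 0.0755 0.0767] 1596
22.5 n 133 ymid -0.57 w 9.57 z 12.18
27.5 n 140 ymid -0.57 w 9.47 z 12.19
32.5 n 137 ymid -0.57 w 9.38 z 12.14
37.5 n 135 ymid -0.57 w 9.30 z 11.71
42.5 n 157 ymid -0.58 w 9.20 z 11.93
47.5 n 153 ymid -0.57 w 9.21 z 13.59
52.5 n 156 ymid -0.57 w 9.22 z 15.16
57.5 n 161 ymid -0.57 w 9.18 z 16.95
62.5 n 157 ymid -0.57 w 9.20 z 18.46
67.5 n 153 ymid -0.57 w 9.20 z 20.25
72.5 n 153 ymid -0.58 w 9.21 z 21.81
77.5 n 153 ymid -0.57 w 10.12 z 23.34
82.5 n 171 ymid -0.56 w 10.07 z 25.17
87.5 n 119 ymid -0.58 w 9.17 z 26.78
92.5 n 88 ymid -0.69 w 10.15 z 35.35
97.5 n 92 ymid -0.49 w 10.09 z 35.44
xmax 0.09906838041127763
```

View pics/w5.png

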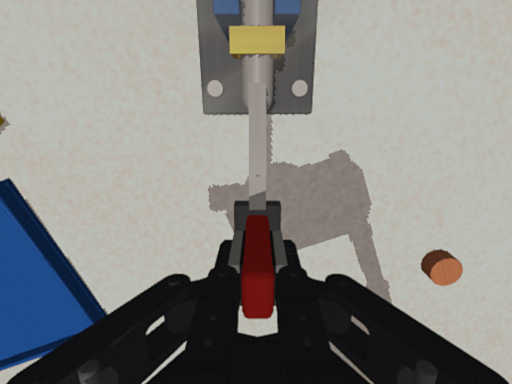

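>>> {"api": "send_rows", "payload": {
  "rows": [
    [0,0,0.01,0],
    [0,0,0.008,0],
    [0,0,0.004,0],
    [0,0,0,0],
    [0,0,0,0]
  ]
}}

```text
time: 13.6
tool_pos: [0.5344, 0.0143, 0.1009]
ee_rot: [-0.0, 0.984, -0.179, -0.0]
force: [-0.0, 0.3, -2.2]
opening: 0.151
finger_force: 88.1
```

>>> {"api": "send_rows", "payload": {
  "rows": [
    [0,0,0.002,0],
    [0,0,0,0]
  ]
}}

```text
time: 13.8
tool_pos: [0.5345, 0.0143, 0.1006]
ee_rot: [0.0, 0.984, -0.179, 0.0]
force: [-0.8, 0.6, -2.3]
opening: 0.153
finger_force: 88.1
```

>>> {"api": "send_rows", "payload": {
  "rows": [
    [0,0,0.002,0],
    [0,0,0,0]
  ]
}}

```text
time: 14.0
tool_pos: [0.5345, 0.0143, 0.1001]
ee_rot: [0.0, 0.984, -0.179, -0.0]
force: [0.1, -0.3, -2.7]
opening: 0.154
finger_force: 88.1
```

>>> {"api": "send_rows", "payload": {
  "rows": [
    [0,0,0.002,0],
    [0,0,0,0]
  ]
}}

```text
time: 14.2
tool_pos: [0.5345, 0.0143, 0.0997]
ee_rot: [0.0, 0.984, -0.179, -0.0]
force: [-0.3, 0.5, -1.7]
opening: 0.155
finger_force: 88.1
```

>>> {"api": "send_rows", "payload": {
  "rows": [
    [0,0,0.002,0],
    [0,0,0,0]
  ]
}}

```text
time: 14.4
tool_pos: [0.5345, 0.0143, 0.0994]
ee_rot: [0.0, 0.984, -0.179, -0.0]
force: [0.2, -0.3, -1.6]
opening: 0.153
finger_force: 88.1
```

>>> {"api": "send_rows", "payload": {
  "rows": [
    [0,0,0.001,0],
    [0,0,0,0]
  ]
}}

```text
time: 14.6
tool_pos: [0.5345, 0.0143, 0.0992]
ee_rot: [0.0, 0.984, -0.179, -0.0]
force: [-0.6, 1.3, -0.9]
opening: 0.151
finger_force: 88.1
```

>>> {"api": "send_rows", "payload": {
  "rows": [
    [0,0,0.001,0],
    [0,0,0,0]
  ]
}}

```text
time: 14.8
tool_pos: [0.5346, 0.0143, 0.099]
ee_rot: [-0.0, 0.984, -0.179, 0.0]
force: [-0.4, 0.7, -1.6]
opening: 0.149
finger_force: 88.1
```

>>> {"api": "send_rows", "payload": {
  "rows": [
    [0,0,0.001,0],
    [0,0,0,0]
  ]
}}

```text
time: 15.0
tool_pos: [0.5346, 0.0143, 0.0989]
ee_rot: [-0.0, 0.984, -0.179, 0.0]
force: [-0.7, -0.8, -1.0]
opening: 0.152
finger_force: 88.2
```

```bash
python3 -c "
from h import *
P,R,s=tool();print(P,s['force'],s['moment'],R.T@s['moment'])"
```

```text
[0.5346 0.0143 0.0989] [-0.6916 -0.7766 -1.016 ] [ 0.0008 -0.0375 -0.0415] [0.014  0.0348 0.0415]
```

>>> {"api": "send_rows", "payload": {
  "rows": [
    [0,0,0.0015,0],
    [0,0,0,0]
  ]
}}

```text
time: 15.2
tool_pos: [0.5348, 0.0143, 0.0988]
ee_rot: [-0.0, 0.984, -0.179, 0.0]
force: [-1.0, 0.5, 0.3]
opening: 0.152
finger_force: 88.4
```

>>> {"api": "send_rows", "payload": {
  "rows": [
    [0,0,0.0015,0],
    [0,0,0,0]
  ]
}}

```text
time: 15.4
tool_pos: [0.5349, 0.0143, 0.0986]
ee_rot: [-0.0, 0.984, -0.179, 0.0]
force: [-1.1, 0.8, 2.2]
opening: 0.151
finger_force: 88.6
```

```bash
python3 rod.py w6 | head -1; python3 -c "
from held import *
P,R,s=tool();held('w6.npz',P,R);print(R.T@s['moment'],s['force'])"
```

```text
15.4 [0.5349 0.0143 0.0986] yaw -20.675356871244983 [-1.0827  0.7987  2.2323] [-0.0568 -0.0547 -0.0544]
22.5 n 133 ymid -0.59 w 9.59 z 12.08
27.5 n 136 ymid -0.60 w 9.49 z 11.95
32.5 n 135 ymid -0.60 w 9.39 z 11.91
37.5 n 131 ymid -0.59 w 9.29 z 11.73
42.5 n 160 ymid -0.60 w 9.19 z 11.68
47.5 n 155 ymid -0.60 w 9.18 z 13.46
52.5 n 156 ymid -0.60 w 9.19 z 15.05
57.5 n 160 ymid -0.60 w 9.17 z 16.72
62.5 n 156 ymid -0.60 w 9.20 z 18.29
67.5 n 153 ymid -0.60 w 9.20 z 19.88
72.5 n 179 ymid -0.29 w 15.37 z 21.61
77.5 n 281 ymid -0.56 w 18.36 z 24.15
82.5 n 274 ymid -0.28 w 18.86 z 25.95
87.5 n 290 ymid -0.38 w 18.67 z 29.25
92.5 n 289 ymid -0.31 w 18.53 z 30.00
97.5 n 307 ymid -0.58 w 18.96 z 29.99
xmax 0.09974800043952191
[ 0.0089  0.0863 -0.0025] [-0.1504 -0.2302  2.3964]
```

>>> {"api": "send_rows", "payload": {
  "rows": [
    [0.01,0,-0.001,0],
    [0.01,0,0,0],
    [0.01,0,0,0],
    [0.01,0,0,0],
    [0.01,0,0,0],
    [0.01,0,0,0],
    [0,0,0,0]
  ]
}}

```text
time: 16.15
tool_pos: [0.5465, 0.0099, 0.0986]
ee_rot: [-0.0, 0.984, -0.179, 0.001]
force: [-0.6, -0.5, 3.6]
opening: 0.152
finger_force: 88.9
```

```bash
python3 rod.py w7 ; python3 -c "
from held import *
P,R,s=tool();held('w7.npz',P,R);print(R.T@s['moment'],s['force'])"
```

```text
16.15 [0.5465 0.0099 0.0986] yaw -20.679712303201622 [-0.6017 -0.5479  3.5571] [-0.1588 -0.2958 -0.0376]
rod pts 3425
rod x min 62.23
63.1 n 90 ymid -0.52 w 18.24 topz 30.39
69.1 n 149 ymid -0.26 w 19.56 topz 30.06
75.1 n 150 ymid -0.28 w 19.21 topz 29.85
81.1 n 170 ymid -0.28 w 19.80 topz 29.47
87.1 n 301 ymid -0.62 w 19.55 topz 25.98
93.1 n 84 ymid -0.57 w 28.82 topz 28.58
105.1 n 277 ymid -1.07 w 43.31 topz 26.40
111.1 n 467 ymid 3.08 w 44.46 topz 28.00
117.1 n 404 ymid -0.59 w 18.01 topz 28.26
123.1 n 599 ymid -0.61 w 43.44 topz 28.24
129.1 n 732 ymid -0.62 w 43.35 topz 28.76
clip x [ 91.0462 104.212 ] y [-15.4007  14.2316] worldz [0.0743 0.0756 0.0768] 1577
22.5 n 134 ymid -0.60 w 9.56 z 11.97
27.5 n 131 ymid -0.62 w 9.48 z 11.96
32.5 n 146 ymid -0.60 w 9.38 z 11.95
37.5 n 131 ymid -0.61 w 9.28 z 11.47
42.5 n 158 ymid -0.62 w 9.19 z 11.60
47.5 n 154 ymid -0.61 w 9.15 z 13.36
52.5 n 153 ymid -0.62 w 9.20 z 14.76
57.5 n 160 ymid -0.62 w 9.17 z 16.47
62.5 n 217 ymid -0.31 w 16.96 z 18.43
67.5 n 262 ymid -0.59 w 18.75 z 20.59
72.5 n 276 ymid -0.32 w 19.24 z 22.71
77.5 n 259 ymid -0.52 w 18.46 z 23.84
82.5 n 299 ymid -0.35 w 18.87 z 25.55
87.5 n 292 ymid -0.61 w 19.30 z 29.48
92.5 n 473 ymid 0.74 w 28.25 z 23.31
97.5 n 498 ymid 0.75 w 27.04 z 23.11
xmax 0.09970575626975475
[0.0101 0.4541 0.0436] [ 0.6864 -0.7395  3.1168]
```

View pics/w7.png

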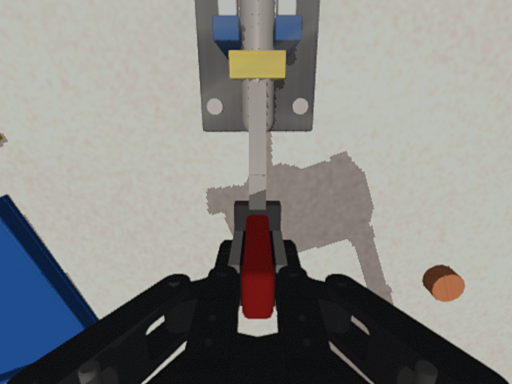

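Wedge tip at (258,80), about 2.5 mm short of the clip face at row 77, and well centred. I'll ease the press slightly and enter the gap slowly.

>>> {"api": "send_rows", "payload": {
  "rows": [
    [0,0,-0.002,0],
    [0.005,0,0,0],
    [0.005,0,0,0],
    [0.005,0,0,0],
    [0,0,0,0]
  ]
}}

```text
time: 16.7
tool_pos: [0.5486, 0.009, 0.0988]
ee_rot: [-0.0, 0.984, -0.179, -0.0]
force: [-1.3, 0.8, 3.3]
opening: 0.156
finger_force: 88.9
```

>>> {"api": "send_rows", "payload": {
  "rows": [
    [0.005,0,0,0],
    [0.005,0,0,0],
    [0,0,0,0]
  ]
}}

```text
time: 17.0
tool_pos: [0.5505, 0.0082, 0.0987]
ee_rot: [0.0, 0.984, -0.179, 0.0]
force: [-1.2, 0.8, 2.9]
opening: 0.148
finger_force: 88.9
```

>>> {"api": "send_rows", "payload": {
  "rows": [
    [0.005,0,0,0],
    [0.005,0,0,0],
    [0,0,0,0]
  ]
}}

```text
time: 17.3
tool_pos: [0.5521, 0.0076, 0.0988]
ee_rot: [-0.0, 0.984, -0.179, -0.0]
force: [-3.0, 1.6, 5.0]
opening: 0.152
finger_force: 89.0
```

>>> {"api": "send_rows", "payload": {
  "rows": [
    [0.005,0,0,0],
    [0.005,0,-0.0005,0],
    [0,0,0,0]
  ]
}}

```text
time: 17.6
tool_pos: [0.5537, 0.007, 0.0988]
ee_rot: [-0.0, 0.984, -0.179, -0.001]
force: [-3.0, 1.5, 5.9]
opening: 0.15
finger_force: 89.1
```

```bash
python3 rod.py w8 | grep -v ymid; python3 -c "
from held import *
P,R,s=tool();print('moment',R.T@s['moment'],'force tool',R.T@s['force'])"
```

```text
17.6 [0.5537 0.007  0.0988] yaw -20.678987641406785 [-3.0282  1.4894  5.9068] [ 0.0228  0.1849 -0.0169]
rod pts 4261
rod x min 55.21
clip x [84.2908 97.7491] y [-15.4797  13.9848] worldz [0.0741 0.0756 0.0769] 1524
moment [-0.0351 -0.2303  0.0223] force tool [-3.5626  0.2351 -4.7955]
```

>>> {"api": "send_rows", "payload": {
  "rows": [
    [0.005,0,-0.0025,0],
    [0.005,0,0,0],
    [0.005,0,0,0],
    [0,0,0,0]
  ]
}}

```text
time: 18.05
tool_pos: [0.5565, 0.0058, 0.099]
ee_rot: [0.0, 0.984, -0.179, -0.001]
force: [-3.1, -0.3, 3.4]
opening: 0.151
finger_force: 89.1
```

>>> {"api": "send_rows", "payload": {
  "rows": [
    [0.005,0,0,0],
    [0.005,0,0,0],
    [0.005,0,0,0],
    [0,0,0,0]
  ]
}}

```text
time: 18.45
tool_pos: [0.5589, 0.0049, 0.0991]
ee_rot: [0.0, 0.984, -0.179, -0.001]
force: [-6.0, 1.4, 3.2]
opening: 0.151
finger_force: 89.1
```

>>> {"api": "send_rows", "payload": {
  "rows": [
    [0.005,0,0,0],
    [0.005,0,0,0],
    [0,0,0,0]
  ]
}}

```text
time: 18.75
tool_pos: [0.5607, 0.0043, 0.0991]
ee_rot: [-0.0, 0.984, -0.179, -0.001]
force: [-5.2, 2.3, 4.7]
opening: 0.15
finger_force: 89.2
```

>>> {"api": "send_rows", "payload": {
  "rows": [
    [0.005,0,-0.0025,0],
    [0.005,0,0,0],
    [0.005,0,0,0],
    [0,0,0,0]
  ]
}}

```text
time: 19.15
tool_pos: [0.5631, 0.0032, 0.0992]
ee_rot: [0.0, 0.984, -0.18, -0.002]
force: [-5.0, 2.7, 3.4]
opening: 0.156
finger_force: 89.0
```

```bash
python3 rod.py w9 | grep -v ymid; python3 -c "
from held import *
P,R,s=tool();print('moment',R.T@s['moment'],'force tool',R.T@s['force']);held('w9.npz',P,R)"
```

```text
19.15 [0.5631 0.0032 0.0992] yaw -20.68552068672136 [-4.9857  2.7425  3.4315] [0.3008 0.8155 0.007 ]
rod pts 5549
rod x min 46.08
clip x [73.0603 89.5004] y [-15.7141  13.9722] worldz [0.0628 0.0769 0.0788] 1526
moment [ 0.0178 -0.8732  0.0126] force tool [-5.5398  1.2172 -4.0468]
22.5 n 137 ymid -0.60 w 9.53 z 12.07
27.5 n 133 ymid -0.61 w 9.47 z 12.20
32.5 n 140 ymid -0.60 w 9.40 z 12.15
37.5 n 135 ymid -0.61 w 9.32 z 11.68
42.5 n 165 ymid -0.62 w 14.25 z 12.03
47.5 n 230 ymid -0.61 w 18.09 z 14.14
52.5 n 259 ymid -0.83 w 18.59 z 16.03
57.5 n 260 ymid -0.85 w 18.48 z 17.63
62.5 n 265 ymid -0.65 w 18.92 z 19.49
67.5 n 258 ymid -0.72 w 18.73 z 20.95
72.5 n 289 ymid 1.29 w 28.79 z 23.08
77.5 n 452 ymid 0.80 w 28.58 z 21.09
82.5 n 447 ymid 0.78 w 27.62 z 21.78
87.5 n 466 ymid 0.77 w 27.53 z 22.86
92.5 n 480 ymid 0.78 w 27.34 z 28.32
97.5 n 452 ymid 0.66 w 25.57 z 29.32
xmax 0.09971258796392124
```

>>> {"api": "send_rows", "payload": {
  "rows": [
    [0.005,0,-0.003,0],
    [0.005,0,0,0],
    [0.005,0,0,0],
    [0.005,0,0,0],
    [0,0,0,0]
  ]
}}

```text
time: 19.7
tool_pos: [0.567, 0.0017, 0.0993]
ee_rot: [0.0, 0.984, -0.18, -0.001]
force: [-4.6, 1.7, -0.3]
opening: 0.152
finger_force: 88.6
```

>>> {"api": "send_rows", "payload": {
  "rows": [
    [0.005,0,-0.001,0],
    [0.005,0,0,0],
    [0.005,0,0,0],
    [0,0,0,0]
  ]
}}

```text
time: 20.1
tool_pos: [0.5705, 0.0003, 0.0997]
ee_rot: [0.0, 0.984, -0.18, -0.001]
force: [-1.8, 1.0, -6.2]
opening: 0.15
finger_force: 87.8
```

>>> {"api": "send_rows", "payload": {
  "rows": [
    [0.005,0,0,0],
    [0.005,0,0,0],
    [0,0,0,0]
  ]
}}

```text
time: 20.4
tool_pos: [0.5731, -0.0003, 0.1007]
ee_rot: [0.0, 0.984, -0.18, 0.0]
force: [-1.4, -0.0, -4.5]
opening: 0.152
finger_force: 87.8
```

```bash
python3 rod.py w10 | grep -v ymid; python3 -c "
from held import *
P,R,s=tool();print('moment',R.T@s['moment'],'force tool',R.T@s['force'],s['ee_rot'])
p=bot.read_camera('scene');cv2.imwrite('pics/s10.png',p['image'])
a=cv2.resize(p['image'][180:260,165:265],None,fx=5,fy=5,interpolation=cv2.INTER_CUBIC)
w=cv2.imread('pics/w10.png')[0:230,150:370];w=cv2.resize(w,None,fx=1.3,fy=1.3)
o=np.zeros((400,800,3),np.uint8);o[:,:500]=a;o[:299,500:786]=w;cv2.imwrite('pics/c10.png',o)"
```

```text
20.4 [ 0.5731 -0.0003  0.1007] yaw -20.6830958359216 [-1.4118 -0.0434 -4.4979] [0.189  0.6335 0.001 ]
rod pts 6611
rod x min 36.24
clip x [60.53   78.9146] y [-15.7722  14.2115] worldz [0.0633 0.0813 0.0838] 1537
moment [-0.0189 -0.6548  0.0206] force tool [-1.4767  0.6125  4.9877] [ 0.      0.9838 -0.1795  0.0002]
```

View pics/c10.png

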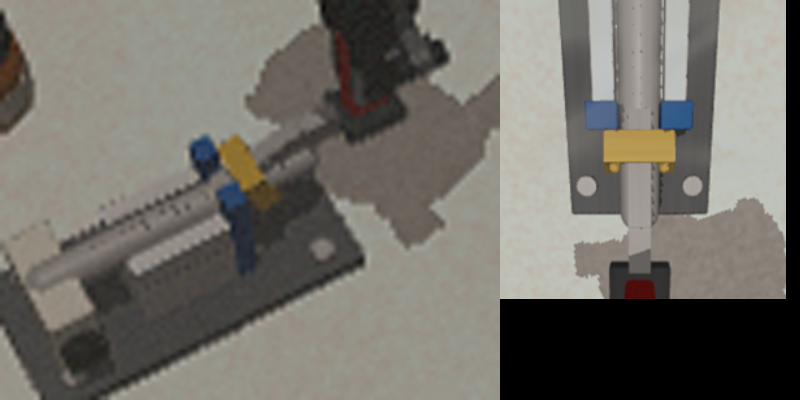

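The clip's front is raised and it is 6 mm up against the ears, with the tongue running beneath it. I'll lower slightly and continue.

>>> {"api": "send_rows", "payload": {
  "rows": [
    [0.005,0,0.002,0],
    [0.005,0,0.002,0],
    [0.005,0,0,0],
    [0.005,0,0,0],
    [0,0,0,0]
  ]
}}

```text
time: 21.0
tool_pos: [0.5768, -0.0017, 0.0999]
ee_rot: [0.0, 0.984, -0.179, 0.0]
force: [-1.3, 1.6, -5.5]
opening: 0.157
finger_force: 87.8
```

>>> {"api": "send_rows", "payload": {
  "rows": [
    [0.005,0,0.001,0],
    [0.005,0,0,0],
    [0.005,0,0,0],
    [0.005,0,0,0],
    [0,0,0,0]
  ]
}}

```text
time: 21.5
tool_pos: [0.581, -0.0032, 0.1]
ee_rot: [-0.0, 0.984, -0.179, 0.001]
force: [-0.2, -0.6, -3.2]
opening: 0.155
finger_force: 87.8
```

>>> {"api": "send_rows", "payload": {
  "rows": [
    [0.005,0,0,0],
    [0.005,0,0,0],
    [0.005,0,0,0],
    [0,0,0,0]
  ]
}}

```text
time: 21.9
tool_pos: [0.5842, -0.0043, 0.1003]
ee_rot: [-0.0, 0.984, -0.179, 0.001]
force: [-0.4, 0.7, -2.8]
opening: 0.153
finger_force: 87.9
```

```bash
python3 rod.py w11 | grep -v ymid; python3 -c "
from held import *
P,R,s=tool();print('moment',R.T@s['moment'],'force tool',R.T@s['force'])"
```

```text
21.9 [ 0.5842 -0.0043  0.1003] yaw -20.67835909833746 [-0.3582  0.7277 -2.8274] [ 0.0309  0.0566 -0.0495]
rod pts 7635
rod x min 23.81
clip x [48.6764 67.2032] y [-15.6577  14.5146] worldz [0.0707 0.0855 0.0878] 1488
moment [ 0.0038 -0.0054 -0.0038] force tool [-0.4212 -0.078   2.4188]
```

>>> {"api": "send_rows", "payload": {
  "rows": [
    [0.005,0,0.003,0],
    [0.005,0,0,0],
    [0.005,0,0,0],
    [0.005,0,0,0],
    [0.005,0,0,0],
    [0.005,0,0,0],
    [0.005,0,0,0],
    [0,0,0,0]
  ]
}}

```text
time: 22.75
tool_pos: [0.5899, -0.0066, 0.0991]
ee_rot: [0.0, 0.984, -0.179, 0.0]
force: [-1.0, 0.6, -2.1]
opening: 0.158
finger_force: 88.0
```

>>> {"api": "send_rows", "payload": {
  "rows": [
    [0.005,0,0,0],
    [0.005,0,0,0],
    [0.005,0,0,0],
    [0.005,0,0,0],
    [0.005,0,0,0],
    [0.005,0,0,0],
    [0,0,0,0]
  ]
}}

```text
time: 23.45
tool_pos: [0.5955, -0.0087, 0.0991]
ee_rot: [0.0, 0.984, -0.179, 0.0]
force: [0.6, 0.5, -1.6]
opening: 0.148
finger_force: 88.0
```

```bash
python3 rod.py w12 | grep -v ymid; python3 -c "
from held import *
P,R,s=tool();print('moment',R.T@s['moment'],'force tool',R.T@s['force'])"
```

```text
23.45 [ 0.5955 -0.0087  0.0991] yaw -20.67948017482702 [ 0.5892  0.4848 -1.6111] [-0.0483 -0.0548  0.0183]
rod pts 7913
rod x min 16.58
clip x [34.2527 47.6237] y [-15.2037  14.0318] worldz [0.0748 0.0912 0.0924] 1467
moment [-0.0648  0.0642 -0.0056] force tool [0.1296 0.3107 1.2111]
```

>>> {"api": "send_rows", "payload": {
  "rows": [
    [0.005,0,0,0],
    [0.005,0,0,0],
    [0.005,0,0,0],
    [0.005,0,0,0],
    [0.005,0,0,0],
    [0.005,0,0,0],
    [0.005,0,0,0],
    [0.005,0,0,0],
    [0.005,0,0,0],
    [0.005,0,0,0],
    [0.005,0,0,0],
    [0,0,0,0]
  ]
}}

```text
time: 24.7
tool_pos: [0.6058, -0.0126, 0.0991]
ee_rot: [0.0, 0.984, -0.18, 0.0]
force: [-0.4, 0.6, -1.7]
opening: 0.152
finger_force: 88.0
```

```bash
python3 rod.py w13 | grep -v ymid; python3 -c "
from held import *
P,R,s=tool();print('moment',R.T@s['moment'],'force tool',R.T@s['force'])
p=bot.read_camera('scene')
a=cv2.resize(p['image'][180:260,165:265],None,fx=5,fy=5,interpolation=cv2.INTER_CUBIC)
w=cv2.imread('pics/w13.png')[0:230,150:370];w=cv2.resize(w,None,fx=1.3,fy=1.3)
o=np.zeros((400,800,3),np.uint8);o[:,:500]=a;o[:299,500:786]=w;cv2.imwrite('pics/c13.png',o)"
```

```text
24.7 [ 0.6058 -0.0126  0.0991] yaw -20.6814343025639 [-0.3897  0.573  -1.6656] [-0.0222 -0.0733  0.0325]
rod pts 7687
rod x min 16.50
clip x [33.0621 46.0579] y [-15.2469  14.0148] worldz [0.0893 0.0915 0.0936] 1373
moment [-0.0323  0.0498 -0.0169] force tool [ 0.4561 -0.4247  1.182 ]
```

View pics/c13.png

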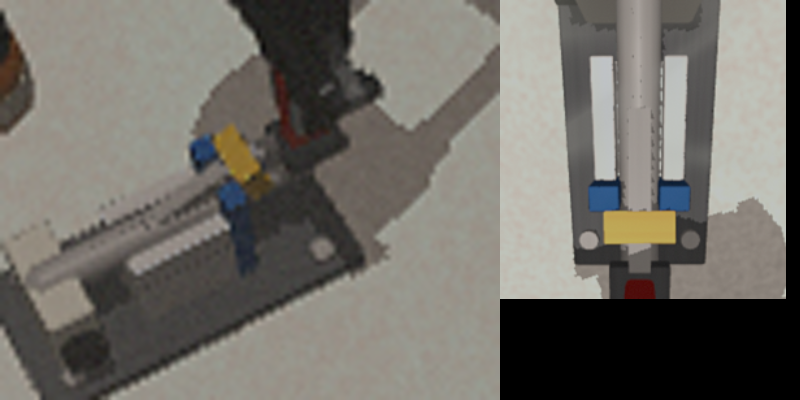

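The clip now sits just short of the ears (clip rows 212–243, ears 182–210), carried along on the crest. I'll keep pushing so the ears move it back onto the seat.

>>> {"api": "send_rows", "payload": {
  "rows": [
    [0.005,0,0,0],
    [0.005,0,0,0],
    [0.005,0,0,0],
    [0.005,0,0,0],
    [0.005,0,0,0],
    [0.005,0,0,0],
    [0,0,0,0]
  ]
}}

```text
time: 25.5
tool_pos: [0.6114, -0.0148, 0.0991]
ee_rot: [0.0, 0.984, -0.179, 0.0]
force: [-0.3, -0.5, -1.2]
opening: 0.153
finger_force: 88.1
```

```bash
python3 rod.py w14 | grep -v ymid; python3 -c "
from held import *
P,R,s=tool();print('moment',R.T@s['moment'],'force tool',R.T@s['force'])"
```

```text
25.5 [ 0.6114 -0.0148  0.0991] yaw -20.679832581909004 [-0.2723 -0.4943 -1.1828] [-0.0412 -0.028  -0.0203]
rod pts 8173
rod x min 16.87
clip x [25.0677 38.7271] y [-15.1808  14.304 ] worldz [0.0814 0.0911 0.0922] 1407
moment [ 0.0302  0.0269 -0.0117] force tool [0.2828 0.2116 1.0821]
```

>>> {"api": "send_rows", "payload": {
  "rows": [
    [0.005,0,0,0],
    [0.005,0,0,0],
    [0.005,0,0,0],
    [0,0,0,0],
    [0,0,0,0]
  ]
}}

```text
time: 26.05
tool_pos: [0.6141, -0.0158, 0.0991]
ee_rot: [0.0, 0.984, -0.18, 0.0]
force: [0.8, -0.5, -1.1]
opening: 0.151
finger_force: 88.0
```

```bash
python3 rod.py w15 | grep -v ymid; python3 -c "
from held import *
X,I=cloud('w15.npz');h=cv2.cvtColor(I,cv2.COLOR_BGR2HSV);Z=X[...,2]
P,R,s=tool();T=(X-P)@R
m=(h[...,0]>12)&(h[...,0]<30)&(h[...,1]>110)&(Z>.086)&(abs(T[...,1])<.03)
q=T[m];print('plane fit z~x',np.polyfit(q[:,0],q[:,2],1),'z~y',np.polyfit(q[:,1],q[:,2],1))
e=np.array([.5998,-.0099]);d=np.array([.9366,-.3502]);print('tip fixture x',((P[:2]-e)@d)*1e3+88-42,'clip', ((P[:2]-e)@d)*1e3-42+28)"
```

```text
26.05 [ 0.6141 -0.0158  0.0991] yaw -20.681408115751687 [ 0.8016 -0.5424 -1.1273] [-0.0188 -0.0568  0.0407]
rod pts 8549
rod x min 32.83
clip x [17.1842 35.7053] y [-15.0871  14.358 ] worldz [0.079  0.0911 0.0922] 1422
plane fit z~x [-1.9753  0.0647] z~y [0.0112 0.006 ]
tip fixture x 61.437464219383855 clip 1.4374642193838554
```

>>> {"api": "send_rows", "payload": {
  "rows": [
    [-0.005,0,0,0],
    [0,0,-0.005,0],
    [0,0,-0.01,0],
    [0,0,-0.02,0],
    [0,0,-0.03,0],
    [0,0,-0.04,0],
    [0,0,-0.05,0],
    [0,0,-0.05,0],
    [0,0,-0.04,0],
    [0,0,-0.02,0],
    [0,0,-0.01,0],
    [0,0,0,0]
  ]
}}

```text
time: 27.3
tool_pos: [0.6131, -0.0154, 0.1543]
ee_rot: [-0.0, 0.984, -0.179, 0.0]
force: [0.2, 0.9, -1.8]
opening: 0.152
finger_force: 88.0
```

```bash
python3 rod.py w16 | grep -v ymid; python3 -c "
from h import *
h=np.array([.5316,.2989])-.036*np.array([.9994,.0342]);print(h);print(shift([*h,.15],-88)/17)"
```

```text
27.3 [ 0.6131 -0.0154  0.1543] yaw -20.68013099244682 [ 0.1629  0.8785 -1.7959] [0.0293 0.0521 0.0444]
rod pts 6477
rod x min 22.86
clip x [23.421  37.5192] y [-15.0585  14.147 ] worldz [0.1247 0.145  0.1462] 1507
[0.4956 0.2977]
shift [-1.1012 -1.2574  0.0196] |mm| 334.3  tool-y ang -110.68 roll(total frac) -0.2520
[-0.0648 -0.074   0.0012]
```

>>> {"api": "send_rows", "payload": {
  "rows": [
    [-0.02,-0.023,0,0],
    [-0.04,-0.046,0,0],
    [-0.06,-0.0685,0,0],
    [-0.06,-0.0685,0,0],
    [-0.06,-0.0685,0,0],
    [-0.06,-0.0685,0,0],
    [-0.06,-0.0685,0,0],
    [-0.06,-0.0685,0,0],
    [-0.06,-0.0685,0,0],
    [-0.06,-0.0685,0,0],
    [-0.06,-0.0685,0,0],
    [-0.06,-0.0685,0,0],
    [-0.06,-0.0685,0,0],
    [-0.06,-0.0685,0,0],
    [-0.06,-0.0685,0,0],
    [-0.06,-0.0685,0,0],
    [-0.06,-0.0685,0,0],
    [-0.06,-0.0685,0,0],
    [-0.05,-0.057,0,0],
    [-0.03,-0.034,0,0]
  ]
}}

```text
time: 29.35
tool_pos: [0.495, 0.299, 0.1542]
ee_rot: [-0.0, 0.984, -0.179, 0.0]
force: [0.6, -0.5, -2.3]
opening: 0.153
finger_force: 88.0
```

>>> {"api": "send_rows", "payload": {
  "rows": [
    [0,0,0,0],
    [0,0,0,-0.02],
    [0,0,0,-0.05],
    [0,0,0,-0.056],
    [0,0,0,-0.056],
    [0,0,0,-0.05],
    [0,0,0,-0.02],
    [0,0,0,0],
    [0,0,0,0]
  ]
}}

```text
time: 30.25
tool_pos: [0.4962, 0.2968, 0.154]
ee_rot: [0.0, 1.0, 0.017, -0.0]
force: [-0.3, 0.3, -2.8]
opening: 0.151
finger_force: 88.1
```

```bash
python3 look.py w17 wedge_tip tray clip_center; python3 -c "
from h import *
shift([.4956,.2977,.0345+.006],-88)
P,R,s=tool()
t=bot.read_camera('top');c=cv2.resize(t['image'][140:250,120:220],None,fx=4,fy=4);w=cv2.imread('pics/w17.png')
o=np.zeros((440,800,3),np.uint8);o[:,:400]=c;o[:300,400:]=cv2.resize(w,(400,300));cv2.imwrite('pics/c17.png',o)"
```

```text
30.25 [0.4962 0.2968 0.154 ] [-0.3118  0.3072 -2.7806]
wedge_tip [256.   84.4] 0.78 [0.5836 0.3011 0.1278]
tray [256.6 142.4] 0.61 [0.5522 0.2997 0.1377]
clip_center [255.8 186.4] 0.72 [0.5282 0.2994 0.1451]
shift [-0.002  -0.0027  0.5679] |mm| 113.6  tool-y ang -88.03 roll(total frac) -0.0003
```

View pics/c17.png

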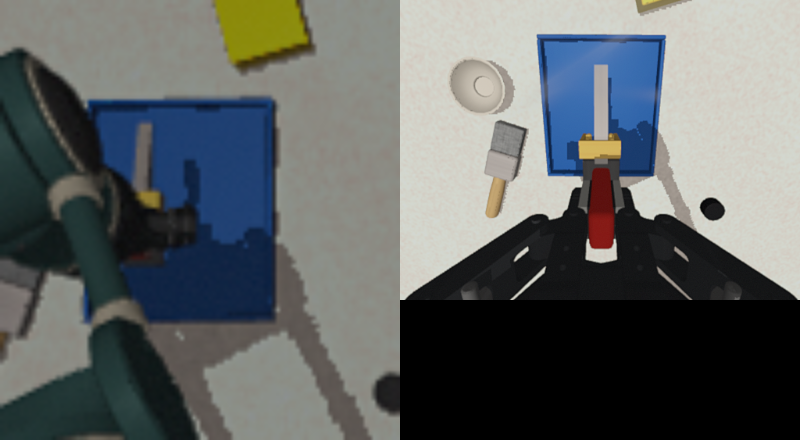

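The clip is riding on the wedge, and the wedge is aligned lengthwise inside the tray. Lowering.

>>> {"api": "send_rows", "payload": {
  "rows": [
    [0,0,0.02,0],
    [0,0,0.05,0],
    [0,0,0.08,0],
    [0,0,0.08,0],
    [0,0,0.08,0],
    [0,0,0.08,0],
    [0,0,0.07,0],
    [0,0,0.05,0],
    [0,0,0.03,0],
    [0,0,0.015,0],
    [0,0,0.01,0],
    [0,0,0,0],
    [0,0,0,0]
  ]
}}

```text
time: 31.8
tool_pos: [0.4965, 0.2976, 0.0418]
ee_rot: [-0.0, 1.0, 0.017, 0.001]
force: [-0.4, -0.4, -0.9]
opening: 0.155
finger_force: 88.1
```

>>> {"api": "send_rows", "payload": {
  "rows": [
    [0,0,0.005,0],
    [0,0,0.005,0],
    [0,0,0.005,0],
    [0,0,0.005,0],
    [0,0,0,0],
    [0,0,0,0]
  ]
}}

```text
time: 32.4
tool_pos: [0.4959, 0.2973, 0.037]
ee_rot: [0.0, 1.0, 0.017, -0.0]
force: [-0.3, 0.0, -2.5]
opening: 0.15
finger_force: 88.1
```

>>> {"api": "send_rows", "payload": {
  "rows": [
    [0,0,0.003,0],
    [0,0,0.002,0],
    [0,0,0.002,0],
    [0,0,0,0]
  ]
}}

```text
time: 32.8
tool_pos: [0.4959, 0.2973, 0.0356]
ee_rot: [0.0, 1.0, 0.017, -0.0]
force: [-0.5, -0.4, -1.1]
opening: 0.154
finger_force: 88.1
```

>>> {"api": "send_rows", "payload": {
  "rows": [
    [0,0,0.002,0],
    [0,0,0.002,0],
    [0,0,0.002,0],
    [0,0,0,0]
  ]
}}

```text
time: 33.2
tool_pos: [0.4959, 0.2973, 0.0344]
ee_rot: [0.0, 1.0, 0.017, -0.0]
force: [-0.5, 0.9, -1.8]
opening: 0.15
finger_force: 88.1
```

>>> {"api": "send_rows", "payload": {
  "rows": [
    [0,0,0.002,0],
    [0,0,0.001,0],
    [0,0,0,0]
  ]
}}

```text
time: 33.5
tool_pos: [0.4961, 0.2974, 0.0341]
ee_rot: [-0.0, 1.0, 0.017, 0.0]
force: [-1.3, -0.7, -0.4]
opening: 0.155
finger_force: 88.6
```

>>> {"api": "send_rows", "payload": {
  "rows": [
    [0,0,0.001,0],
    [0,0,0.001,0],
    [0,0,0,0]
  ]
}}

```text
time: 33.8
tool_pos: [0.4961, 0.2974, 0.0341]
ee_rot: [-0.0, 1.0, 0.017, 0.0]
force: [-2.4, -1.1, 5.1]
opening: 0.158
finger_force: 89.2
```

Contact is made. Opening, then retreating upward.

>>> {"api": "send_rows", "payload": {
  "rows": [
    [0,0,0,0],
    [0,0,0,0],
    [0,0,0,0],
    [0,0,0,0],
    [0,0,0,0],
    [0,0,0,0],
    [0,0,0,0],
    [0,0,0,0],
    [0,0,0,0],
    [0,0,0,0]
  ],
  "jaw": -1,
  "grip_force": 20
}}

```text
time: 34.8
tool_pos: [0.496, 0.2973, 0.0335]
ee_rot: [0.0, 1.0, 0.017, -0.0]
force: [1.2, -0.3, -0.1]
opening: 1.003
finger_force: 0.0
```

>>> {"api": "send_rows", "payload": {
  "rows": [
    [0,0,-0.03,0],
    [0,0,-0.1,0],
    [0,0,-0.15,0],
    [0,0,-0.15,0],
    [0,0,-0.15,0],
    [0,0,-0.1,0],
    [0,0,0,0],
    [0,0,0,0],
    [0,0,0,0]
  ]
}}

```text
time: 35.7
tool_pos: [0.4949, 0.2967, 0.1679]
ee_rot: [0.001, 1.0, 0.017, -0.001]
force: [-0.2, 0.2, -0.8]
opening: 1.002
finger_force: 0.0
```

```bash
python3 look.py w18 wedge_grip wedge_tip clip_center
```

```text
35.7 [0.4949 0.2967 0.1679] [-0.2323  0.1555 -0.8027]
wedge_grip [257.6 183.6] 0.81 [0.5044 0.2973 0.0796]
wedge_grip [104.1 106.1] 0.68 [0.5612 0.4609 0.0049]
wedge_tip [254.6  88.1] 0.94 [0.5846 0.303  0.0059]
clip_center [256.8 147.1] 0.96 [0.528  0.2988 0.031 ]
```

View pics/w18.png

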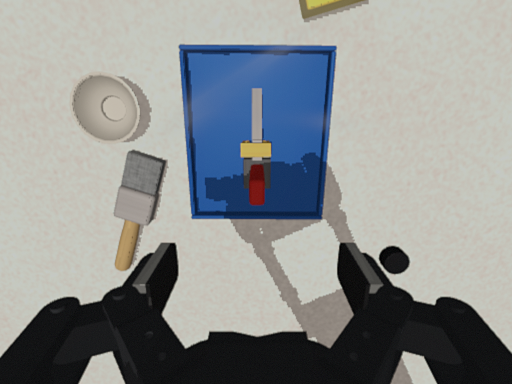

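The wedge stands in the tray with its tip at (257,88) and handle at (257,185). The clip is on it at (256,150) and the gripper is clear.

```bash
python3 -c "
from bench import bot
print(bot.sign_off())"
```

```text
the job is handed in; nothing more can be done
None
```

The wedge freed the clip, carried it to the blue tray and now stands there with the clip on it; the gripper is clear and the job was handed in at about 36 s, with no verdict returned by the sign-off.

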